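# Discard a culture dish through the drop box flap

## Robot

A 6-joint arm with a two-finger parallel gripper is mounted at the origin on a cart in front of the work surface, level with it; the furniture and walls round the work are solid. World frame = base frame: x ahead of the robot, y to its left, z up, the work surface at z = 0. Lengths are in m, angles in rad, forces in N, time in s.
With the tool pointing down it reaches from about 0.375 to 0.975 m from the base axis. Payload 3.8 kg.
Tool frame: the origin (TCP) lies at the very end of the fingers, on their centre line; the grasp point (between the pads) lies bot.grip_depth behind it (bot.grip_depth is the distance from the TCP to the grasp point, in m); z points along the fingers, y is the line along which they close (so a half turn about z gives the same grasp; the last joint's range is limited). The gripper opens to 88 mm and grips with 3 to 60 N. Pads are 18 mm wide; open, the fingers measure 123 mm over their backs; the gripper's body (75 mm by 187 mm) begins 45 mm behind the grasp point.
Start: joints at [-1.285, 0.264, 1.604, -0, 1.274, -0.037], TCP at [0.214, -0.64, 0.239] pointing down, gripper open.
Joint ranges: [-2.63, 2.63], [-0.94, 2.18], [0.31, 2.57], [-1.31, 4.45], [0, 2.66], [-2.55, 2.55]. Speed limits (rad/s): [2.57, 2.57, 3.14, 3.14, 3.14, 3.14].

## Interface

Orientations are given as a unit quaternion [x, y, z, w].
In Python, from bench import sense, vision, bot, models gives the robot as it stands.
- The arm moves only by the tool apply_moves, never from a script. Its argument "motion" is one flat list of numbers, 5 for each row, row after row: the opening, from 0 (shut) to 1 (fully open), then the shift along the tool's x, y, z in mm, then the turn about the tool's z in degrees. In form: [gripper, x, y, z, spin, gripper, x, y, z, spin, ...]. A call has 1 to 12 rows; each row is the pose to reach, as a shift and turn from the pose commanded when the call began, along the tool's axes at that moment; what a row does not reach only later rows make up. A row lasts 1/10 s, in which the tool goes at most 50 mm and 8.59 degrees, less where a joint would pass 70% of its speed; a pose out of reach is approached as far as the arm can. A call with a gripper value outside its range is refused whole. The fingers move at their own pace and stop on an object; the grip force is fixed at half the most. Time passes only in rows, so rows that repeat a pose let the fingers close. It gives the time, the measured TCP pose, the force, the opening and the grip force at its end, in the units of the state.
- sense(): the state, without advancing time (a new reading comes with each control period).
- vision.snapshot(name): name is "scene" or "top"; returns the picture (400x640x3 uint8, red, green, blue); there is no depth.
- vision.camera_params(name): a dict with "mtx" (3x3 intrinsics, pixels), "D" ([k1, k2, p1, p2, k3] as OpenCV has them; the pictures are not rectified), "world_to_cam" (4x4, takes a point from world to camera coordinates). Camera axes: x right, y down, z forward; pixel columns grow to the right and rows downward; lengths in m; the calibration is good to about 2 mm. A picture is of the moment at which its call begins. camera_params takes no time and is no camera call.
- bot.sign_off(): hands the job in; it is judged then, once.
Trained networks look in the newest picture that a camera, given by its name, has taken for a name from the list of things; names that differ only in an ending like _2 or _b are one class to them, and where a whole thing is asked for, a point or a joint stands for the part that bears it (a point fixed in the world has none). Each returns a list of dicts, best first, with "p" (0 to 1); they miss things now and then, are a little off and sometimes report something else, mostly with a low value. They report only what shows in the picture. A call takes as long as a camera call. They do not tell look-alikes from the thing itself.
- models.find_in(query, camera): "bbox" ([left, top, right, bottom] in pixels, round what is visible of it).
The state is a dict: "time_s": time; "q": joint angles; "joint_vel": joint speeds; "joint_efforts": joint torques, N m; "tool_pos": TCP position; "ee_rot": TCP orientation; "wrist_force": force on the tool from outside, world axes, zero at the start; "torque": the same for the moment, N m; "grip_width": finger opening in m; "grasp_force": force on a finger pad.
Only numpy, scipy, OpenCV 4.12 (cv2) and the standard library are available. Lean on these libraries where they do the work, as an engineer would, in place of code of your own. Each camera call takes 0.05 s, during which the arm holds its last target. There are 200 camera calls.

## Task

Push the petri dish that has a red round sticker on its lid along the dark steel shelf of the drop box and through the hanging orange flap, so that it slides down the chute to the bottom of the box and the flap swings shut behind it. Only push it with the fingers, never lift or carry it; leave the unmarked dish and everything else where they stand.

Things in the scene. Friction and masses are not known exactly. Their poses are not given: they have to be found in the camera images.
- drop_box: White drop box fixed on the worktop: a low loading shelf in front, a closed chute with a clear roof behind. Origin on the worktop below the middle of the sill (the edge between shelf and chute); x points from the shelf in through the flap, y to its left, z up. The chute runs from x = 2 to 198 mm, outside 102 mm wide; its roof top is 123 mm above the worktop.
- sill (a point): Middle of the sill, the rear edge of the shelf where the ramp begins (box frame 0, 0, 70 mm). The flap hangs 12 mm behind it. From here a slippery steel ramp falls at 34 degrees into the chute: a dish whose centre is pushed 10 to 20 mm past the sill tips over and slides down by itself, so the fingers need not enter. The chute floor (x = 95 to 193 mm) is 5 mm above the worktop.
- shelf_front (a point): Middle of the shelf's open front edge (box frame -160, 0, 70 mm). The shelf is flat, slippery dark steel (friction about 0.25), 70 mm above the worktop, 160 mm deep, 196 mm wide between side lips 2.5 mm high. At its rear two straight wings, 14 mm high, funnel from x -43, y +-95 mm to x 0, y +-52 mm (box frame).
- lintel (a point): Middle of the lintel's underside (box frame 12, 0, 112 mm). The doorway below it is 92 mm wide and 42 mm high; the lintel is 12 mm deep (x = 6 to 18 mm) and 8 mm high.
- flap (a joint): The orange flap, 86 mm wide, 40 mm high, 2 mm thick, 10 g, hung from its top edge in the doorway (hinge 41 mm above the shelf, 12 mm behind the sill). 0 = hanging shut; grows as its lower edge swings inwards, up to 1.35 rad. It falls shut by its own weight, and does not swing outwards.
- red_dish: The dish to discard: closed petri dish with pinkish medium and a red round sticker (36 mm) on its lid, 62 mm diameter, 16 mm high, about 60 g, lying flat on the shelf to one side of the middle (its centre 42 to 52 mm left or right, 90 to 115 mm in front of the sill). Origin at the centre of its underside, z up.
- pale_dish: The unmarked dish: the same with pale medium and no sticker, 62 mm diameter, 16 mm high, lying on the other side of the shelf. Stays where it is. Origin at the centre of its underside.
- dropper_bottle: Bystander: small dropper bottle with a red cap, 27 mm diameter, 63 mm high, on the worktop on the left. Origin at the centre of its underside.
- marker: Bystander: white marker with a red cap, 127 mm long, 12 mm thick, lying on the worktop on the right. Origin at the centre of its underside.
Things that resemble listed ones, but are neither listed nor needed, are in the scene too. What is shaped like the red_dish but turquoise is not meant.

How it is judged:
By the outcome, as a careful person would: the job done as asked, in the order asked, and still so for the second after the job is handed in, with the robot touching nothing.
It also fails if it takes over 48 s, if anything falls off the work surface, if the arm or the gripper's body presses on something with over 40 N, if the wrist force passes 120 N, or if a joint passes its speed limit or range.

## Working session

There is one attempt and no reset: what is moved stays moved. The work goes in short steps, Python scripts to look and compute and a tool call to move; the robot and the scene stay as the last step left them, time stands still between calls to the robot, and variables do not carry over. Pictures are saved under pics/ and viewed, at most 10 in all, crops included, and the job is handed in when it is done.

Besides the shell and the picture viewer there is one more tool, called after "Emit:" in YAML: its name, and indented under it one key for each argument. apply_moves: Moves the arm, as the interface text tells. Its arguments: {"type":"object","properties":{"motion":{"type":"array","items":{"type":"number"}}},"required":["motion"]}

```bash
mkdir -p pics
python3 - <<'E'
from bench import sense, vision, bot, models
import cv2
for c in("scene","top"):
    cv2.imwrite(f"pics/{c}0.png",vision.snapshot(c)[:,:,::-1])
    for q in("red_dish","pale_dish","drop_box","flap"):
        for d in models.find_in(q,c)[:4]: print(c,q,[round(v) for v in d["bbox"]],round(d["p"],2))
s=sense();print(s["time_s"],s["tool_pos"],s["ee_rot"],bot.grip_depth)
E
```

```text
scene red_dish [327, 194, 350, 216] 0.88
scene red_dish [393, 216, 422, 230] 0.72
scene red_dish [364, 204, 388, 219] 0.69
scene pale_dish [313, 212, 340, 230] 0.61
scene drop_box [208, 171, 369, 266] 0.73
scene flap [278, 189, 295, 210] 0.67
scene flap [209, 172, 372, 265] 0.37
top red_dish [367, 209, 387, 227] 0.84
top red_dish [325, 196, 352, 215] 0.66
top red_dish [367, 234, 391, 256] 0.61
top pale_dish [300, 207, 320, 222] 0.67
top pale_dish [328, 196, 352, 220] 0.29
top drop_box [285, 111, 359, 234] 0.71
0.5 [ 0.21410834 -0.64012642  0.2386775 ] [ 9.87003296e-01  1.60700008e-01 -1.15034560e-05 -2.34309403e-05] 0.0187
```

View pics/scene0.png

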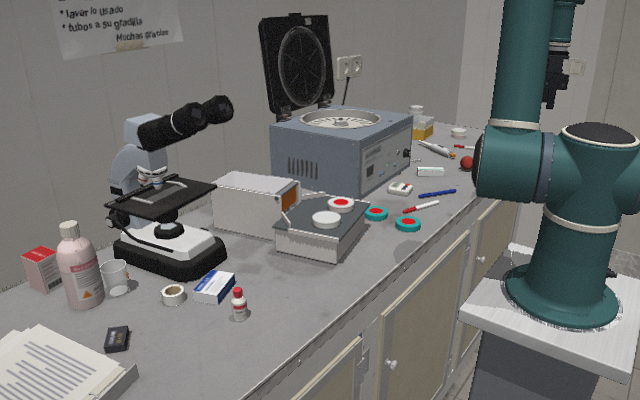

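View pics/top0.png

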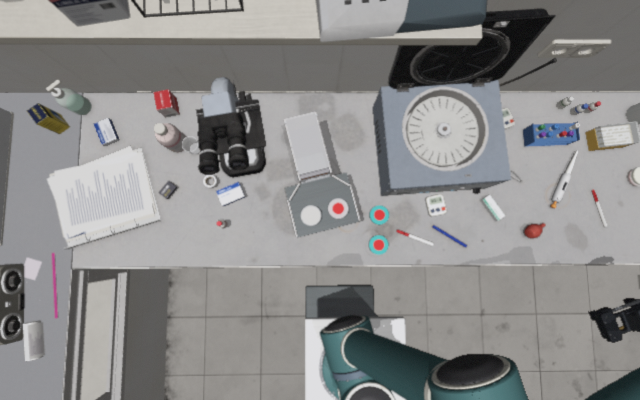

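Candidates: the dish on the shelf, top (338,208) / scene (341,204), and two turquoise look-alikes at top (379,215) and (378,245). The white dish with a red sticker on the shelf fits the description. Next is a close crop to check that choice and pick out the box corners.

Run:
```python
import cv2,numpy as np
a=cv2.imread("pics/top0.png")[104:244,275:395]; b=cv2.imread("pics/scene0.png")[165:270,205:385]
a=cv2.resize(a,None,fx=4,fy=4,interpolation=cv2.INTER_CUBIC)
cv2.imwrite("pics/c_top.png",a)
cv2.imwrite("pics/c_scene.png",cv2.resize(b,None,fx=4,fy=4,interpolation=cv2.INTER_CUBIC))
```

```text
(no output)
```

View pics/c_top.png

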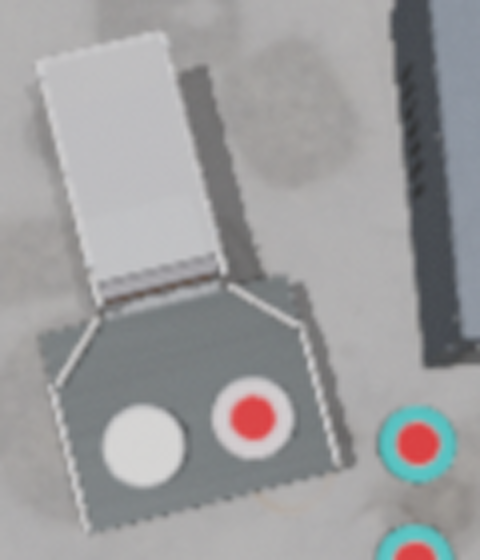

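View pics/c_scene.png

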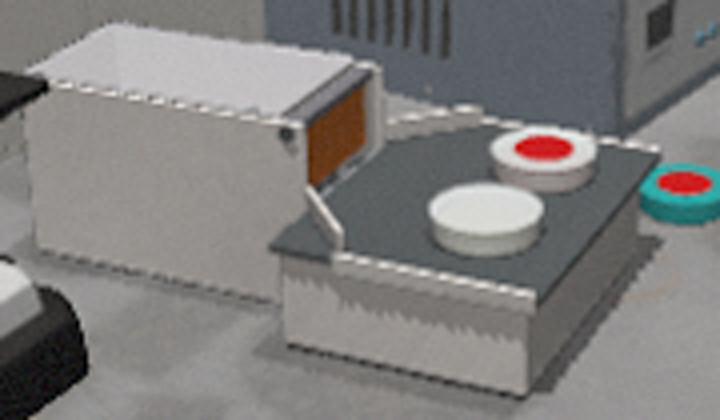

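The crops show the chosen dish on the right of the shelf: white rim, red sticker, at crop (253,417). The pale dish is left of it at (144,446). The flap is orange and shut. Next I fit the box pose and the dish positions.

```bash
cat > h.py <<'E'
import numpy as np,cv2
from scipy.optimize import least_squares
from bench import sense, vision, bot, models
P={c:vision.camera_params(c) for c in("top","scene")}
def proj(c,X):
    p=P[c];T=np.array(p["world_to_cam"])
    return cv2.projectPoints(np.atleast_2d(X).astype(float),cv2.Rodrigues(T[:3,:3])[0],T[:3,3],np.array(p["mtx"],float),np.array(p["D"],float))[0][:,0]
def ray(c,uv,z):
    return least_squares(lambda a:(proj(c,[a[0],a[1],z])[0]-uv),[.6,0]).x
def box2w(b,X):
    X=np.atleast_2d(X)/1000.;c,s=np.cos(b[2]),np.sin(b[2])
    return np.c_[b[0]+c*X[:,0]-s*X[:,1],b[1]+s*X[:,0]+c*X[:,1],X[:,2]]
def w2box(b,p):
    c,s=np.cos(b[2]),np.sin(b[2]);d=np.array(p[:2])-b[:2];return 1000*np.array([c*d[0]+s*d[1],-s*d[0]+c*d[1]])
def red(c,img,lo,hi):
    h=cv2.cvtColor(img,cv2.COLOR_RGB2HSV);m=((h[...,0]<8)|(h[...,0]>172))&(h[...,1]>130)&(h[...,2]>90)
    k=np.zeros_like(m);k[lo[1]:hi[1],lo[0]:hi[0]]=1;ys,xs=np.nonzero(m&k);return np.array([xs.mean(),ys.mean()]),len(xs)
E
python3 - <<'E'
from h import *
cr=lambda L,o:(np.array(L)+.5)/4-.5+np.array(o)
tp=cr([(90,530),(345,465),(38,65),(165,33),(100,318),(228,286),(300,326),(57,385)],(275,104))
tX=[(-160,99,72),(-160,-99,72),(198,51,123),(198,-51,123),(0,52,84),(0,-52,84),(-43,-95,84),(-43,95,84)]
sp=cr([(532,300),(660,150),(340,235),(480,108),(527,395),(37,248)],(205,165))
sX=[(-160,99,72),(-160,-99,72),(-43,95,84),(-43,-95,84),(-160,99,0),(198,51,0)]
f=lambda b:np.r_[(proj("top",box2w(b,tX))-tp).ravel(),(proj("scene",box2w(b,sX))-sp).ravel()]
r=least_squares(f,[.65,0,0.2],loss="soft_l1");b=r.x;print("box",b);print(f(b).reshape(-1,2).round(1).tolist())
np.save("box.npy",b)
for c,lo,hi in(("top",(328,197),(350,218)),("scene",(328,195),(354,212))):
    im=cv2.imread(f"pics/{c}0.png")[:,:,::-1].copy();uv,n=red(c,im,lo,hi);w=ray(c,uv,.086);print(c,uv,n,w,w2box(b,w))
w=ray("top",cr([(144,446)],(275,104))[0],.086);print("pale",w,w2box(b,w))
w=ray("scene",cr([(486,213)],(205,165))[0],.086);print("pale",w,w2box(b,w))
E
```

```text
box [0.58671103 0.12179224 0.23610663]
[[-0.5, 0.3], [-1.9, 1.0], [-0.6, -2.3], [0.2, -2.0], [-0.5, -1.0], [0.1, -0.9], [-1.0, -0.9], [-0.1, -1.0], [1.6, -1.2], [0.5, 0.2], [-0.1, -1.1], [0.6, -0.7], [2.5, 4.8], [0.8, 1.1]]
top [337.62025316 208.06329114] 79 [0.49318492 0.05448306] [-106.67622956  -43.56422665]
scene [340.5 201.5] 66 [0.49637796 0.05281241] [-103.96257157  -45.9354383 ]
pale [0.47208533 0.13725375] [-107.82879529   41.84567778]
pale [0.4703632  0.14302754] [-108.15254055   47.86211753]
```

```bash
cat >> h.py <<'E'
from scipy.spatial.transform import Rotation as R
def plan(target,back,red_w,b,aim):
    """tool-frame shift (mm) to the point `back` mm behind the dish on the line to aim; and spin"""
    s=sense();A=R.from_quat(s["ee_rot"]).as_matrix();a=box2w(b,[aim])[0,:2]
    u=(a-red_w)/np.linalg.norm(a-red_w);p=np.r_[red_w-u*back/1000,target]
    yaw=np.degrees(np.arctan2(u[1],u[0])-np.arctan2(A[1,0],A[0,0]))
    print("goal",p.round(4),"shift",(A.T@(p-s["tool_pos"])*1000).round(1),"spin",round(-yaw,1),"dist to aim",np.linalg.norm(a-red_w)*1000)
E
python3 - <<'E'
from h import *
b=np.load("box.npy");plan(.16,52,np.array([.4945,.054]),b,(10,0,70))
E
```

```text
goal [0.4517 0.0245 0.16  ] shift [ 436.1 -555.    78.7] spin -16.0 dist to aim 123.7290367829124
```

Emit:
apply_moves:
  motion: [0.34,436,-555,30,-16,0.34,436,-555,30,-16,0.34,436,-555,30,-16,0.34,436,-555,30,-16,0.34,436,-555,30,-16,0.34,436,-555,30,-16,0.34,436,-555,30,-16,0.34,436,-555,30,-16,0.34,436,-555,30,-16,0.34,436,-555,30,-16,0.34,436,-555,30,-16,0.34,436,-555,30,-16]

```text
time_s: 1.7
tool_pos: [0.4162, -0.0737, 0.2138]
ee_rot: [0.955, 0.296, 0.001, 0.001]
wrist_force: [0.1, -0.9, 0.6]
grip_width: 0.0299
grasp_force: 0.0
```

Run:
```python
from h import *
b=np.load("box.npy");plan(.16,52,np.array([.4945,.054]),b,(10,0,70));print(sense()["wrist_force"],sense()["grip_width"])
```

```text
goal [0.4517 0.0245 0.16  ] shift [ 84.8 -61.   53.8] spin -0.0 dist to aim 123.7290367829124
[ 0.09945953 -0.91253118  0.55588001] 0.029915177442643274
```

Emit:
apply_moves:
  motion: [0.34,60,-45,20,0,0.34,60,-45,20,0,0.34,60,-45,20,0,0.34,60,-45,20,0,0.34,60,-45,20,0]

```text
time_s: 2.2
tool_pos: [0.4398, -0.0054, 0.1936]
ee_rot: [0.955, 0.296, 0.0, 0.0]
wrist_force: [-0.4, -0.8, 0.1]
grip_width: 0.0298
grasp_force: 0.0
```

Run:
```python
from h import *
b=np.load("box.npy");plan(.1,52,np.array([.4945,.054]),b,(10,0,70));print(sense()["wrist_force"],sense()["grip_width"])
a=vision.snapshot("top")[:,:,::-1];c=vision.snapshot("scene")[:,:,::-1]
r=lambda i,f:cv2.resize(i,None,fx=f,fy=f,interpolation=cv2.INTER_CUBIC)
a=r(a[150:290,275:395],4);c=r(c[140:280,265:385],4)[:560]
cv2.imwrite("pics/n1.png",np.hstack([a,c])[:600,:800] if 0 else r(np.hstack([a,c]),.83))
```

```text
goal [0.4517 0.0245 0.1   ] shift [ 26.8 -18.   93.6] spin -0.1 dist to aim 123.7290367829124
[-0.39943026 -0.7804006   0.12380613] 0.029796993336668333
```

View pics/n1.png

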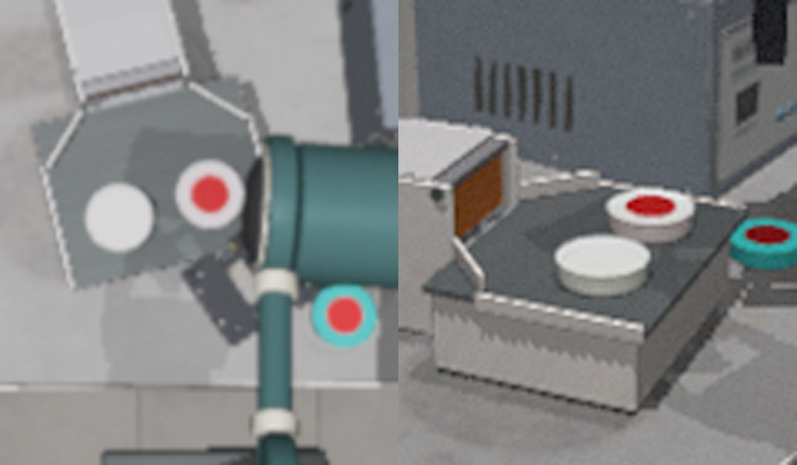

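The dishes and box are untouched, and the gripper is right of and behind the red dish, correctly turned. I'll move behind the dish and down to z 0.10.

Emit:
apply_moves:
  motion: [0.34,27,-18,30,0,0.34,27,-18,60,0,0.34,27,-18,93,0,0.34,27,-18,93,0,0.34,27,-18,93,0]

```text
time_s: 2.8
tool_pos: [0.4515, 0.0247, 0.1004]
ee_rot: [0.955, 0.296, -0.001, -0.0]
wrist_force: [0.5, 0.1, 1.1]
grip_width: 0.0302
grasp_force: 0.0
```

Run:
```python
from h import *
b=np.load("box.npy");plan(.075,52,np.array([.4945,.054]),b,(10,0,70));s=sense();print(s["wrist_force"])
print(proj("scene",s["tool_pos"]),proj("top",s["tool_pos"]),w2box(b,s["tool_pos"]))
a=vision.snapshot("top")[:,:,::-1];c=vision.snapshot("scene")[:,:,::-1]
r=lambda i,f:cv2.resize(i,None,fx=f,fy=f,interpolation=cv2.INTER_CUBIC)
cv2.imwrite("pics/n2.png",r(np.hstack([a[150:290,275:395],c[140:280,285:405]]),3.3))
```

```text
goal [0.4517 0.0245 0.075 ] shift [ 0.1  0.3 25.4] spin -0.1 dist to aim 123.7290367829124
[0.54995838 0.08652713 1.13264936]
[[363.269702   196.63314083]] [[347.93672396 221.33300014]] [-154.19068536  -62.73848375]
```

View pics/n2.png

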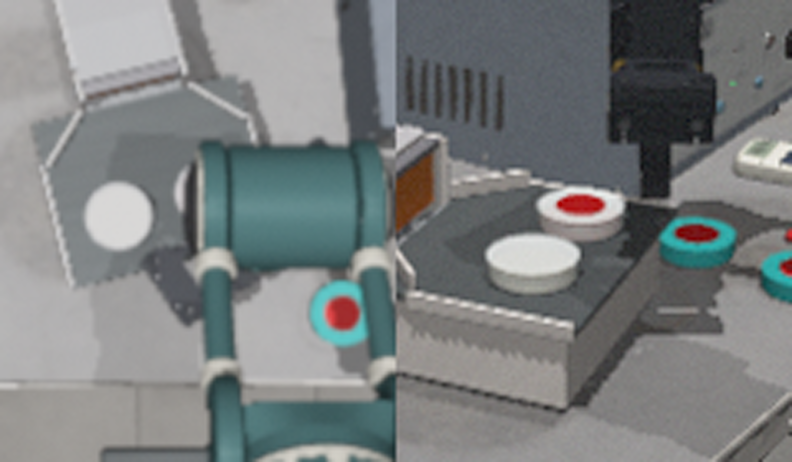

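The fingers hang clear behind the dish at the shelf's front edge, with a gap to it. I'll descend and push halfway.

Emit:
apply_moves:
  motion: [0.34,0,0,12,0,0.34,0,0,23,0,0.34,0,0,23,0,0.34,8,0,23,0,0.34,16,0,23,0,0.34,24,0,23,0,0.34,32,0,23,0,0.34,40,0,23,0,0.34,50,0,23,0,0.34,60,0,23,0,0.34,65,0,23,0,0.34,65,0,23,0]

```text
time_s: 4.1
tool_pos: [0.5062, 0.0628, 0.0773]
ee_rot: [0.955, 0.297, 0.0, 0.0]
wrist_force: [-0.5, 0.9, -0.1]
grip_width: 0.0299
grasp_force: 0.0
```

Run:
```python
from h import *
b=np.load("box.npy");s=sense();print(s["wrist_force"],w2box(b,s["tool_pos"]))
a=vision.snapshot("top")[:,:,::-1];c=vision.snapshot("scene")[:,:,::-1]
r=lambda i,f:cv2.resize(i,None,fx=f,fy=f,interpolation=cv2.INTER_CUBIC)
cv2.imwrite("pics/n3.png",r(np.hstack([a[150:290,275:395],c[140:280,265:385]]),3.3))
uv,n=red("scene",c[:,:,::-1].copy(),(290,190),(350,215));w=ray("scene",uv,.086);print(uv,n,w,w2box(b,w))
```

```text
[-0.54315636  0.88358768 -0.14278995] [-92.10069196 -38.47285461]
[318.28571429 200.96428571] 56 [0.54013209 0.08171711] [-54.66099444 -28.06759015]
```

View pics/n3.png

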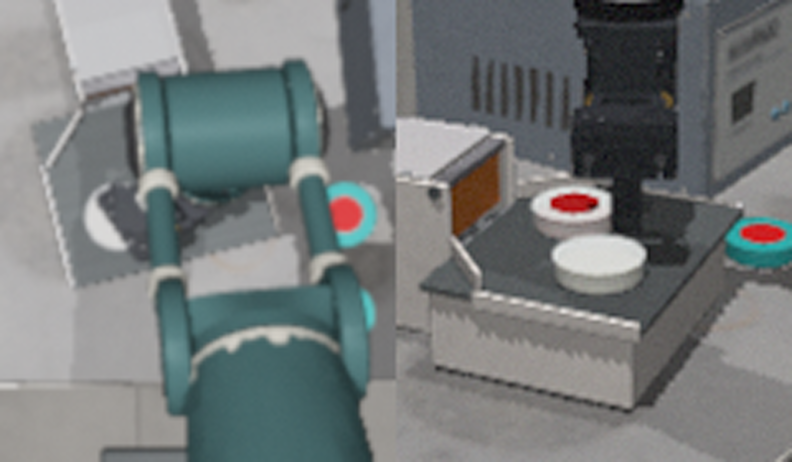

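The push is going cleanly: the dish is at about box (-55,-27), cradled between the fingers, and the pale dish hasn't moved. I'll push on past the sill, then back off.

Emit:
apply_moves:
  motion: [0.34,8,0,0,0,0.34,16,0,0,0,0.34,24,0,0,0,0.34,32,0,0,0,0.34,40,0,0,0,0.34,48,0,0,0,0.34,56,0,0,0,0.34,63,0,0,0,0.34,70,0,0,0,0.34,76,0,0,0,0.34,79,0,0,0,0.34,79,0,0,0]

```text
time_s: 5.4
tool_pos: [0.5709, 0.1074, 0.0772]
ee_rot: [0.955, 0.297, 0.0, 0.0]
wrist_force: [0.3, 0.3, -0.3]
grip_width: 0.0299
grasp_force: 0.0
```

Run:
```python
from h import *
b=np.load("box.npy");s=sense();print(s["wrist_force"],w2box(b,s["tool_pos"]))
a=vision.snapshot("top")[:,:,::-1];c=vision.snapshot("scene")[:,:,::-1]
r=lambda i,f:cv2.resize(i,None,fx=f,fy=f,interpolation=cv2.INTER_CUBIC)
cv2.imwrite("pics/n4.png",r(np.hstack([a[110:250,265:385],c[140:280,245:365]]),3.3))
```

```text
[ 0.29679467  0.32906846 -0.25806934] [-18.76840164 -10.33439368]
```

View pics/n4.png

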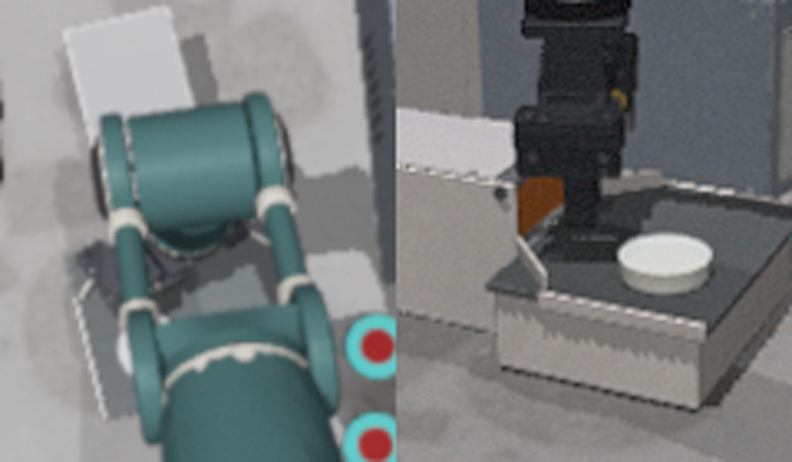

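The dish has gone through the doorway; the wrist shows no force. I'll back off, lift and move aside.

Emit:
apply_moves:
  motion: [0.34,-15,0,0,0,0.34,-30,0,0,0,0.34,-45,0,0,0,0.34,-45,0,-30,0,0.34,-45,0,-70,0,0.34,-45,0,-110,0,0.34,-45,40,-140,0,0.34,-60,80,-140,0,0.34,-80,130,-140,0,0.34,-100,180,-140,0,0.34,-120,220,-140,0,0.34,-120,220,-140,0]

```text
time_s: 6.7
tool_pos: [0.5951, -0.1481, 0.2171]
ee_rot: [0.956, 0.294, -0.0, 0.001]
wrist_force: [-0.5, 0.6, 0.2]
grip_width: 0.0299
grasp_force: 0.0
```

Run:
```python
from h import *
b=np.load("box.npy")
a=vision.snapshot("top")[:,:,::-1];c=vision.snapshot("scene")[:,:,::-1]
r=lambda i,f:cv2.resize(i,None,fx=f,fy=f,interpolation=cv2.INTER_CUBIC)
cv2.imwrite("pics/n5.png",r(np.hstack([a[110:250,265:385],c[140:280,205:365]]),2.8))
for q in("red_dish","pale_dish"):
  for k in("top","scene"):print(q,k,[([round(v) for v in d["bbox"]],round(d["p"],2)) for d in models.find_in(q,k)])
print(sense()["time_s"])
```

```text
red_dish top [([368, 206, 388, 225], 0.78), ([366, 234, 390, 255], 0.52)]
red_dish scene [([395, 215, 420, 229], 0.9), ([366, 204, 387, 220], 0.78)]
pale_dish top [([300, 205, 320, 221], 0.72)]
pale_dish scene [([316, 212, 342, 230], 0.75)]
7.0
```

View pics/n5.png

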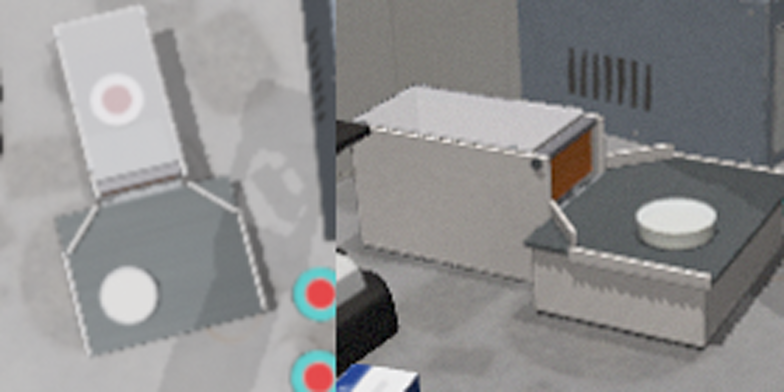

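The sticker shows through the clear roof at about top (306.8,145), the flap hangs shut, and the pale dish is in place. I'll check that the dish lies at the bottom and not partway down the ramp, then hand in.

Run:
```python
from h import *
b=np.load("box.npy")
uv=np.array([265+117/2.8-.3,110+98/2.8-.3])
for z in(.021,.04,.06):print(z,w2box(b,ray("top",uv,z)))
x=w2box(b,ray("top",uv,.021))[0]
if x>120: bot.sign_off();print("handed in")
```

```text
0.021 [125.63395673  -0.8238044 ]
0.04 [ 1.20730486e+02 -4.93244911e-02]
0.06 [115.56893811   0.76591752]
the job is handed in; nothing more can be done
handed in
```

The red-stickered dish was pushed along the shelf and through the flap. It measures as lying at the bottom of the chute, the flap hangs shut, the pale dish is where it stood, and the job was handed in at about 7 s.

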